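# Present the electrode holder level over its stand

### The arm

A 7-joint arm with a two-finger parallel gripper is mounted at the origin on the work surface. World frame = base frame: x ahead of the robot, y to its left, z up, the work surface at z = 0. Lengths are in m, angles in rad, forces in N, time in s.
With the tool pointing down it reaches from about 0.35 to 0.775 m from the base axis. Payload 3.1 kg.
Tool frame: the origin (TCP) lies midway between the tips of the shut fingers; the grasp point (between the pads) lies env.grasp_offset behind it (env.grasp_offset is the distance from the TCP to the grasp point, in m); z points along the fingers, y is the line along which they close (so a half turn about z gives the same grasp; the last joint's range is limited). The gripper opens to 85 mm and grips with 20 to 120 N. Pads are 22 mm wide; open, the fingers measure 114 mm over their backs; the gripper's body (76 mm by 85 mm) begins 54 mm behind the grasp point. The pads swing forward as they close: fully open they stand 13 mm farther back than shut.
Start: joints at [1.295, 0.311, 0.014, 1.512, -0.004, 1.319, -0.027], TCP at [0.127, -0.535, 0.231] pointing down, gripper open.
Joint ranges: [-2.7, 2.7], [-0.3, 1.91], [-1.27, 1.3], [0.12, 2.57], [-1.44, 4.58], [0.2, 2.03], [-3.05, 3.05]. Speed limits (rad/s): [2.79, 2.79, 3.14, 3.14, 3.14, 3.14, 3.14].

### API

Orientations are given as a unit quaternion [w, x, y, z].
In Python, from cell import env, grab_frame, camera_params, sign_off, spotter gives the robot as it stands. The module is installed in compiled form; this text tells all that it offers.
- The arm moves only by the shell command python3 -m inch 'ROWS'. ROWS is JSON, one flat list of numbers, 7 for each row, row after row: the shift along the tool's x, y, z in cm, then the turn, a rotation vector about the tool's x, y, z in rad, then the finger opening in cm, from 0 to 8.54. In form: [tx, ty, tz, ax, ay, az, fingers, tx, ty, tz, ax, ay, az, fingers, ...]. A call has 1 to 5 rows; each row shifts and turns the commanded pose from where the row before left it, along the tool's axes as they then stand; what a row does not reach is not made up. A row lasts 1/12 s, in which the tool goes at most 41.7 mm and 7.16 degrees, less where a joint would pass 70% of its speed; a pose out of reach is approached as far as the arm can. A call is refused whole if a number of a shift passes 4.17 or a number of a turn 0.125, either way. A call with a gripper value outside its range is refused whole. The fingers move at their own pace and stop on an object; the grip force is fixed at half the most. Time passes only in rows, so rows that do not move let the fingers close. It gives the time, the measured TCP pose, the force, the opening and the grip force at its end, in the units of the state.
- env.get_obs(): the state, without advancing time (a new reading comes with each control period).
- grab_frame(name): name is "scene" or "top" or "wrist"; returns (picture, depth): 400x640x3 uint8, blue, green, red; 400x640 float32, m along the optical axis (not along the pixel's ray), 0 where there is no reading.
- camera_params(name): a dict with "vfov" (degrees; the focal length in pixels is half the picture's height over the tangent of half this angle, whatever the lens; pixels are square), "cx", "cy" (the principal point, pixels), "rvec" (rotation vector, rad) and "tvec" (3), from world to camera coordinates, as OpenCV has them. Camera axes: x right, y down, z forward; pixel columns grow to the right and rows downward; lengths in m; the calibration is good to about 2 mm. The wrist camera is an equidistant fisheye: a pixel r from the principal point sees the ray r / f radians off the axis. A picture is of the moment at which its call begins: read the wrist's pose just before it. camera_params takes no time and is no camera call; for the wrist camera it gives the pose at the moment of the call.
- sign_off(): hands the job in; it is judged then, once.
Trained networks look in the newest picture that a camera, given by its name, has taken for a name from the list of things; names that differ only in an ending like _2 or _b are one class to them, and where a whole thing is asked for, a point or a joint stands for the part that bears it (a point fixed in the world has none). Each returns a list of dicts, best first, with "p" (0 to 1); they miss things now and then, are a little off and sometimes report something else, mostly with a low value. They report only what shows in the picture. A call takes as long as a camera call.
- spotter.masks_of(camera, thing): "region" (400x640 bool, what is visible of it) and "xy" ([column, row] in pixels, amid what is visible of it).
The state is a dict: "t": time; "q": joint angles; "qvel": joint speeds; "effort": joint torques, N m; "tcp_pos": TCP position; "tcp_rot": TCP orientation; "contact_force": force on the tool from outside, world axes, zero at the start; "ft_torque": the same for the moment, N m; "finger_gap": opening from 0.0 (shut) to 1.0 (fully open); "gripper_force": force on a finger pad.
Only numpy, scipy, OpenCV 4.12 (cv2) and the standard library are available. Lean on these libraries where they do the work, as an engineer would, in place of code of your own. Each camera call takes 0.05 s, during which the arm holds its last target. There are 200 camera calls.

### The job

Put the bench meter on standby by pressing its green button fully down and letting it come back up; then pick up the electrode holder by its balance point (the blue sleeve) and hold it level and still a few centimetres above the forks of the stand, the rod lined up over both forks with the cast head's end over the red one, without it touching the stand, so that it could be lowered straight in. Finish while still holding it there: do not put it down or let go; leave everything else on the bench where it is.

Things in the scene. Friction and masses are not known exactly. Their poses are not given: they have to be found in the camera images.
- holder: loose electrode holder, about 0.42 kg, lying on the bench: steel rod 10 mm thick, axis 36 mm above the underside, from x = -155 to 117 mm; heavy dark cast head 40 x 44 x 56 mm tall, centred at x = 55 mm; light white clip 24 x 70 x 46 mm tall, centred at x = -150 mm. Origin: on the underside below the balance point; x along the rod towards the cast head, z up
- holder_balance (a point): the balance point: middle of the square blue sleeve (30 mm long, 14 x 14 mm thick) on the rod close to the head, on the rod's axis, 36 mm above the holder's underside; axes as the holder's
- holder_head (a point): point on the rod's axis on the bare stub beyond the cast head, 95 mm from the balance point; it belongs over the red fork
- holder_clip (a point): point on the rod's axis between sleeve and white clip, 100 mm from the balance point; it belongs over the yellow fork
- stand: fixed stand: grey base plate 250 x 90 x 12 mm with two upright forks that open upwards like a V, one red at x = +95 mm and one yellow at x = -100 mm; the prong tips are 95 mm above the bench and 44 mm apart across the stand. Origin: middle of the plate's underside; x points to the red fork, z up
- stand_red (a point): between the prong tips of the red fork, 95 mm above the bench
- stand_yellow (a point): between the prong tips of the yellow fork, 95 mm above the bench
- meter: fixed white bench meter, 160 (x) x 240 (y) mm; its front deck is 55 mm high and carries display, keys and the button, its rear 70 mm step is 90 mm high. Origin: middle of its underside; front faces -x
- button (a joint): travel of the meter's round green push button (28 mm diameter, in a black housing): 0 up, 0.006 m fully down; a spring, 5 N when fully down, pushes it back up
- button_top (a point): centre of the top of the green button; it is pressed straight down
- wash_bottle: bystander: clear squeeze wash bottle with white cap and a bent nozzle, 56 mm diameter, 150 mm tall. Origin: middle of its underside
- tube_rack: bystander: white tube rack 75 x 200 x 115 mm tall with blue-capped tubes. Origin: middle of its underside
- beaker: bystander: glass beaker, 64 mm across the rim, 85 mm tall. Origin: middle of its underside
- sample_jar: bystander: small glass jar with a blue cap, 36 mm diameter, 55 mm tall, between the two work places. Origin: middle of its underside
- tester: bystander: black pocket tester lying flat, 80 x 40 x 22 mm, in front of the meter. Origin: middle of its underside
- buffer_bottle: bystander: white bottle with a red cap, 48 mm diameter, 100 mm tall. Origin: middle of its underside
- amber_bottle: bystander: brown bottle with a black cap, 50 mm diameter, 100 mm tall. Origin: middle of its underside

How it is judged:
By the outcome, as a careful person would: the job done as asked, in the order asked, and still so for the second after the job is handed in, while the arm keeps its last pose, push and grip.
It also fails if it takes over 54 s, if anything falls off the work surface, if the arm or the gripper's body presses on something with over 40 N, if the wrist force passes 120 N, or if a joint passes its speed limit or range.

## Working session

There is one attempt and no reset: what is moved stays moved. The work goes in short steps, Python scripts to look and compute and a shell command to move; the robot and the scene stay as the last step left them, time stands still between calls to the robot, and variables do not carry over. Pictures are saved under pics/ and viewed, at most 10 in all, crops included, and the job is handed in when it is done.

```bash
mkdir -p pics; cat > h.py <<'E'
import numpy as np, cv2
from cell import env, grab_frame, camera_params, sign_off, spotter
from scipy.spatial.transform import Rotation as R
def cam(n):
    c=camera_params(n); f=200/np.tan(np.radians(c["vfov"])/2)
    return c,f,cv2.Rodrigues(np.array(c["rvec"],float))[0],np.array(c["tvec"],float).ravel()
def cloud(n,d,mask):
    c,f,Rm,t=cam(n); v,u=np.nonzero(mask&(d>0)); z=d[v,u].astype(float)
    x=(u-c["cx"])/f; y=(v-c["cy"])/f
    if n=="wrist":
        r=np.hypot(x,y); k=np.tan(r)/np.maximum(r,1e-9); x,y=x*k,y*k
    return (np.c_[x*z,y*z,z]-t)@Rm
E
python3 - <<'E'
from h import *
o=env.get_obs(); print({k:np.round(v,3) for k,v in o.items()},env.grasp_offset)
for n in("scene","top"):
    b,d=grab_frame(n); cv2.imwrite(f"pics/{n}0.png",b); np.save(f"{n}0.npy",d)
    print(n,cam(n)[0])
    for th in("holder","holder_balance","stand","button","meter","sample_jar","tester","wash_bottle","tube_rack","beaker","buffer_bottle","amber_bottle"):
        m=spotter.masks_of(n,th)
        for k in m[:2]:
            P=cloud(n,d,k["region"]); 
            print(th,round(k["p"],2),np.round(k["xy"]),k["region"].sum(),np.round(np.median(P,0),3) if len(P) else "",np.round(np.percentile(P,[3,97],axis=0),3).tolist() if len(P) else "")
E
```

```text
{'t': np.float64(0.0), 'q': array([ 1.295,  0.312,  0.014,  1.513, -0.004,  1.319, -0.027]), 'qvel': array([-0.002, -0.   , -0.001, -0.001, -0.001, -0.001, -0.   ]), 'effort': array([ 0.0000e+00, -3.7992e+01,  1.4600e-01, -2.3060e+01,  1.2000e-02,
        1.4000e-02, -0.0000e+00]), 'tcp_pos': array([ 0.127, -0.534,  0.23 ]), 'tcp_rot': array([-0.001,  0.993,  0.117, -0.   ]), 'contact_force': array([ 0.242,  0.238, -0.47 ]), 'ft_torque': array([ 0.003,  0.009, -0.037]), 'gripper_force': np.float64(0.0), 'finger_gap': np.float64(1.003)} 0.0187
scene {'vfov': 52.00485445999535, 'cx': 320.3659800393532, 'cy': 197.97047601675055, 'rvec': array([ 2.08307369,  1.09009439, -0.4590043 ]), 'tvec': array([-0.35175199, -0.22957622,  1.68370089])}
holder 0.76 [373. 179.] 627 [0.54  0.273 0.042] [[0.45, 0.243, 0.003], [0.684, 0.325, 0.06]]
holder_balance 0.55 [385. 183.] 614 [0.56  0.275 0.042] [[0.45, 0.239, 0.004], [0.683, 0.332, 0.06]]
stand 0.83 [240. 235.] 1671 [ 0.497 -0.225  0.015] [[0.388, -0.279, 0.01], [0.609, -0.17, 0.086]]
button 0.38 [352. 221.] 55 [0.677 0.065 0.079] [[0.663, 0.054,
[... 2480 characters left out ...]
tube_rack 0.59 [483. 161.] 2512 [ 0.675 -0.391  0.068] [[0.643, -0.497, 0.004], [0.713, -0.303, 0.118]]
tube_rack 0.52 [159. 170.] 524 [0.622 0.47  0.087] [[0.602, 0.454, 0.016], [0.649, 0.496, 0.132]]
beaker 0.89 [428. 160.] 535 [ 0.689 -0.255  0.043] [[0.655, -0.276, 0.001], [0.711, -0.219, 0.087]]
beaker 0.58 [161. 168.] 502 [0.622 0.469 0.088] [[0.603, 0.454, 0.014], [0.647, 0.493, 0.131]]
buffer_bottle 0.59 [199. 141.] 328 [0.7   0.376 0.068] [[0.685, 0.361, 0.019], [0.724, 0.399, 0.102]]
amber_bottle 0.69 [237. 128.] 349 [0.735 0.274 0.068] [[0.72, 0.256, 0.012], [0.762, 0.298, 0.102]]
amber_bottle 0.5 [314. 141.] 5676 [0.721 0.062 0.06 ] [[0.641, -0.052, 0.035], [0.795, 0.174, 0.094]]
```

```bash
python3 - <<'E'
from h import *
b=cv2.imread("pics/top0.png"); cv2.imwrite("pics/top0c.png",cv2.resize(b[90:290,170:490],None,fx=2.5,fy=2.5,interpolation=2))
b=cv2.imread("pics/scene0.png"); cv2.imwrite("pics/scene0c.png",cv2.resize(b[130:330,170:470],None,fx=2.6,fy=2.6,interpolation=2))
for n in("top","scene"):
    b=cv2.imread(f"pics/{n}0.png"); d=np.load(f"{n}0.npy"); h=cv2.cvtColor(b,cv2.COLOR_BGR2HSV)
    for nm,lo,hi in(("blue",100,130),("green",45,85),("yellow",20,34),("red",0,8)):
        m=((h[...,0]>=lo)&(h[...,0]<=hi)&(h[...,1]>110)&(h[...,2]>50))
        k,l,s,c=cv2.connectedComponentsWithStats(m.astype(np.uint8))
        for i in range(1,k):
            if s[i,4]>=12:
                P=cloud(n,d,l==i)
                if len(P): print(n,nm,np.round(c[i]),s[i,4],np.round(P.mean(0),3),np.round(np.median(P,0),3),np.round(P.min(0),3),np.round(P.max(0),3))
E
```

```text
top blue [346.  21.] 26913 [ 1.343 -0.038 -0.488] [ 1.343 -0.094 -0.486] [ 1.332 -1.357 -0.686] [ 1.354  1.459 -0.259]
top blue [107. 135.] 4981 [0.725 0.646 0.013] [0.725 0.648 0.006] [ 0.609  0.558 -0.004] [0.83  0.72  0.057]
top blue [462. 147.] 52 [ 0.698 -0.327  0.114] [ 0.698 -0.326  0.116] [ 0.69  -0.354  0.064] [ 0.708 -0.319  0.123]
top blue [473. 147.] 52 [ 0.697 -0.357  0.115] [ 0.697 -0.357  0.116] [ 0.689 -0.368  0.104] [ 0.706 -0.348  0.121]
top blue [485. 148.] 54 [ 0.697 -0.387  0.115] [ 0.697 -0.387  0.116] [ 0.688 -0.398  0.105] [ 0.707 -0.378  0.121]
top blue [496. 148.] 58 [ 0.697 -0.417  0.114] [ 0.697 -0.417  0.115] [ 0.688 -0.44   0.081] [ 0.708 -0.408  0.123]
top blue [508. 149.] 57 [ 0.696 -0.447  0.115] [ 0.696 -0.446  0.116] [ 0.687 -0.472  0.077] [ 0.706 -0.438  0.124]
top blue [286. 153.] 235 [0.679 0.137 0.058] [0.679 0.136 0.058] [0.662 0.112 0.049] [0.699 0.162 0.065]
top blue [519. 149.] 51 [ 0.696 -0.477  0.115] [ 0.696 -0.477  0.116] [ 0.688 -0.487  0.105] [ 0.705 -0.468  0.12 ]
top blue [233. 209.] 59 [0.522 0.275 0.042] [0.523 0.275 0.043] [0.509 
[... 10814 characters left out ...]
977 -0.546]
scene yellow [ 19. 237.] 17 [-0.728 -0.956 -0.643] [-0.73  -0.957 -0.648] [-0.735 -0.963 -0.669] [-0.717 -0.943 -0.612]
scene yellow [ 12. 239.] 12 [-0.728 -0.99  -0.642] [-0.726 -0.991 -0.644] [-0.739 -0.995 -0.661] [-0.717 -0.982 -0.62 ]
scene yellow [248. 251.] 149 [ 0.602 -0.249  0.065] [ 0.603 -0.25   0.07 ] [ 0.549 -0.273  0.014] [ 0.61  -0.223  0.099]
scene red [432. 183.] 40 [0.709 0.38  0.098] [0.71  0.379 0.1  ] [0.698 0.372 0.086] [0.717 0.39  0.105]
scene red [233. 207.] 115 [ 0.413 -0.202  0.062] [ 0.414 -0.203  0.067] [ 0.338 -0.227  0.005] [ 0.421 -0.178  0.097]
scene red [383. 281.] 35 [0.889 0.014 0.041] [0.889 0.013 0.041] [0.878 0.007 0.033] [0.898 0.021 0.045]
```

View pics/top0c.png

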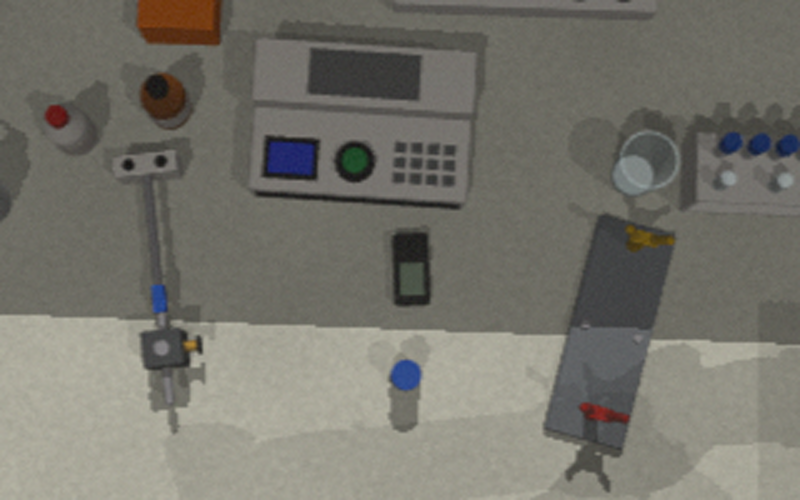

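View pics/scene0c.png

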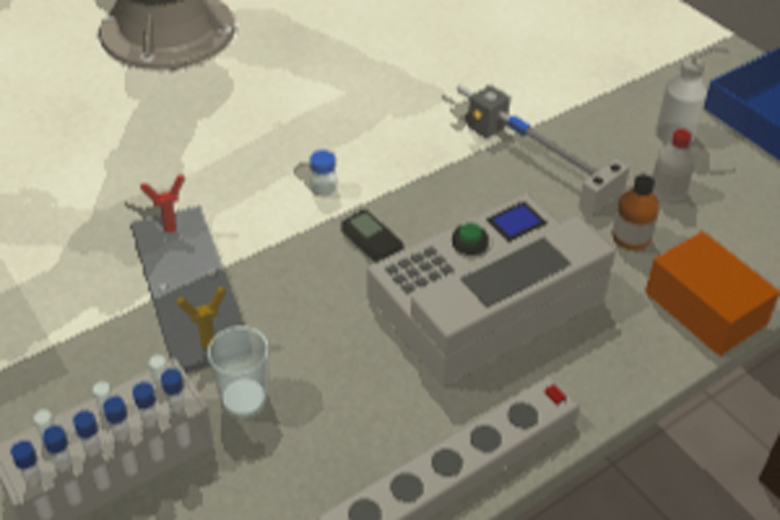

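The top view shows the holder's sleeve at about (233,209), with its head towards the robot. The button is at (311,154). The stand has its red fork near the robot at (410,255), and its yellow fork at (428,185) next to the beaker. The scene view agrees.

```bash
cat >> h.py <<'E'
def go(p,yaw=None):
    "print tool-frame shift (cm) and turn to reach p with tool x at world yaw (deg), pointing down"
    o=env.get_obs(); q=np.array(o["tcp_rot"]); T=R.from_quat(q[[1,2,3,0]])
    print("t",round(float(o["t"]),2),"tcp",np.round(o["tcp_pos"],4),"F",np.round(o["contact_force"],1),"gap",round(float(o["finger_gap"]),3),"gf",round(float(o["gripper_force"]),1))
    x=T.as_matrix()[:,0]; print("yaw",round(np.degrees(np.arctan2(x[1],x[0])),2),"z",np.round(T.as_matrix()[:,2],3))
    print("shift cm",np.round(T.inv().apply(np.array(p)-o["tcp_pos"])*100,2))
    if yaw is not None:
        G=R.from_euler("z",yaw,degrees=True)*R.from_euler("x",180,degrees=True)
        print("turn",np.round((T.inv()*G).as_rotvec(),4))
E
python3 - <<'E'
from h import *
for n in("top","scene"):
    d=np.load(f"{n}0.npy"); P=cloud(n,d,d>0)
    S=P[(P[:,2]>.032)&(P[:,2]<.05)&(P[:,0]>.50)&(P[:,0]<.645)&(abs(P[:,1]-.28)<.03)]
    a=np.polyfit(S[:,0],S[:,1],1); print(n,"rod",len(S),a,np.degrees(np.arctan(a[0])),"y@.5225",np.polyval(a,.5225),S[:,2].max())
    C=P[(P[:,2]>.038)&(P[:,2]<.055)&(P[:,0]>.645)&(P[:,0]<.71)&(abs(P[:,1]-.285)<.05)]; print("clip",C.mean(0),C.min(0),C.max(0))
    H=P[(P[:,2]>.05)&(P[:,2]<.065)&(P[:,0]>.43)&(P[:,0]<.51)&(abs(P[:,1]-.27)<.04)]; print("head",H.mean(0),H.min(0),H.max(0))
    for nm,c in(("red",(.412,-.201)),("yel",(.6,-.248))):
        F=P[(P[:,2]>.05)&(P[:,2]<.11)&(np.hypot(P[:,0]-c[0],P[:,1]-c[1])<.04)]; print(nm,len(F),F.mean(0),F.min(0),F.max(0))
    B=P[(P[:,2]>.008)&(P[:,2]<.018)&(P[:,0]>.35)&(P[:,0]<.65)&(abs(P[:,1]+.22)<.09)]
    r=cv2.minAreaRect(B[:,:2].astype(np.float32)); print("plate",r)
    U=P[(P[:,2]>.055)&(P[:,2]<.11)&(P[:,0]>.64)&(P[:,0]<.72)&(abs(P[:,1]+.25)<.05)]; print("beaker",U.min(0),U.max(0))
go([.675,.067,.12],6)
E
```

```text
top rod 218 [0.15067865 0.19708428] 8.568790098933855 y@.5225 0.27581387393577106 0.048138910463165305
clip [0.66932868 0.29770142 0.04576877] [0.64625484 0.26304685 0.03800014] [0.68633873 0.332828   0.05289743]
head [0.46805963 0.26776971 0.05636036] [0.44592701 0.24570502 0.05020976] [0.48983951 0.29093295 0.06409243]
red 97 [ 0.4122729  -0.20083748  0.07843865] [ 0.40441967 -0.22562056  0.0612388 ] [ 0.42235833 -0.17424711  0.09954197]
yel 103 [ 0.60013681 -0.24839826  0.07731657] [ 0.59254979 -0.27233441  0.05594132] [ 0.61047715 -0.22248557  0.09858305]
plate ((0.5104817152023315, -0.22432710230350494), (0.27177000045776367, 0.17568358778953552), 1.6860276460647583)
beaker [ 0.65188162 -0.27801155  0.055148  ] [ 0.71617895 -0.21720288  0.09055585]
scene rod 128 [0.14766492 0.1972539 ] 8.399874751631279 y@.5225 0.2744088231047246 0.048367937923500116
clip [0.67017065 0.29408607 0.04671536] [0.64576691 0.26139815 0.03806456] [0.68598872 0.33293377 0.05224262]
head [0.4687365  0.26474202 0.05739851] [0.44387849 0.24281532 0.05045468] [0.4920723  0.29280849 0.06357062]
red 101 [ 0.4127625  -0.20136769  0.0756787 ] [ 0.3985389  -0.22694206  0.05074934] [ 0.41947317 -0.1766357   0.0984697 ]
yel 121 [ 0.60192231 -0.24830364  0.07583015] [ 0.59176336 -0.27312806  0.05035951] [ 0.61041536 -0.22138451  0.09889812]
plate ((0.5009555816650391, -0.22294361889362335), (0.10942380875349045, 0.25174325704574585), 81.41014099121094)
beaker [ 0.64796446 -0.27998583  0.05506235] [ 0.71338273 -0.21768608  0.09169046]
t 1.3 tcp [ 0.1275 -0.535   0.2313] F [ 0.  -0.4  0. ] gap 1.004 gf 0.0
yaw 13.4 z [ 0. -0. -1.]
shift cm [ 67.22 -45.88  11.13]
turn [ 1.000e-04 -0.000e+00  1.292e-01]
```

```bash
for i in 1; do python3 -m inch '[1,-0.7,0,0,0,0,0, 2,-1.4,0,0,0,0,0, 2.7,-1.85,0.2,0,0,0,0, 2.7,-1.85,0.2,0,0,0,0, 2.7,-1.85,0.2,0,0,0,0]'
python3 -m inch '[2.7,-1.85,0.2,0,0,0,0, 2.7,-1.85,0.2,0,0,0,0, 2.7,-1.85,0.2,0,0,0,0, 2.7,-1.85,0.2,0,0,0,0, 2.7,-1.85,0.2,0,0,0,0]'
python3 -m inch '[2.7,-1.85,0.2,0,0,0,0, 2.7,-1.85,0.2,0,0,0,0, 2.7,-1.85,0.2,0,0,0,0, 2.7,-1.85,0.2,0,0,0,0, 2.7,-1.85,0.2,0,0,0,0]'
python3 -m inch '[2.7,-1.85,0.2,0,0,0,0, 2.7,-1.85,0.2,0,0,0,0, 2.7,-1.85,0.2,0,0,0,0, 2.7,-1.85,0.2,0,0,0,0, 2.7,-1.85,0.2,0,0,0,0]'
done; python3 -c "
from h import *
go([.675,.067,.11],8.5)"
```

```text
t: 1.72
tcp_pos: [0.219, -0.4329, 0.2253]
tcp_rot: [-0.0, 0.993, 0.117, 0.0]
contact_force: [0.6, -0.4, 0.3]
finger_gap: 0.3
gripper_force: 0.0
t: 2.13
tcp_pos: [0.3287, -0.3113, 0.2154]
tcp_rot: [0.0, 0.993, 0.117, 0.0]
contact_force: [1.2, -0.4, 0.2]
finger_gap: 0.003
gripper_force: 0.0
t: 2.55
tcp_pos: [0.4383, -0.19, 0.2055]
tcp_rot: [0.0, 0.993, 0.117, 0.0]
contact_force: [-0.2, 0.2, 0.5]
finger_gap: -0.0
gripper_force: 0.0
t: 2.97
tcp_pos: [0.5479, -0.0688, 0.1954]
tcp_rot: [-0.0, 0.993, 0.117, -0.0]
contact_force: [-0.1, 0.1, -0.2]
finger_gap: 0.001
gripper_force: 0.0
t 2.97 tcp [ 0.5479 -0.0688  0.1954] F [-0.1  0.1 -0.2] gap 0.001 gf 0.0
yaw 13.44 z [-0.  0. -1.]
shift cm [ 15.52 -10.25   8.54]
turn [-0.      0.      0.0862]
```

Good tracking. Next, above the button, with a wrist picture check.

```bash
python3 -m inch '[2.7,-1.8,1.2,0,0,0,0, 2.7,-1.8,1.2,0,0,0,0, 2.7,-1.8,1.2,0,0,0,0, 2.7,-1.8,1.2,0,0,0,0, 2.7,-1.8,1.2,0,0,0,0]' | head -2
python3 -m inch '[2,-1.25,1.2,0,0,0,0, 0,0,0,0,0,0.086,0, 0,0,0,0,0,0,0]' | head -2
python3 - <<'E'
from h import *
go([.675,.067,.095],8.5)
b,d=grab_frame("wrist"); cv2.imwrite("pics/w1.png",b)
h=cv2.cvtColor(b,cv2.COLOR_BGR2HSV); m=(h[...,0]>=45)&(h[...,0]<=85)&(h[...,1]>110)&(h[...,2]>50)
P=cloud("wrist",d,m); P=P[np.hypot(P[:,0]-.675,P[:,1]-.067)<.03]; print(len(P),P.mean(0),P.min(0),P.max(0))
E
```

```text
t: 3.38
tcp_pos: [0.6582, 0.05, 0.1347]
t: 3.63
tcp_pos: [0.6733, 0.0681, 0.1214]
t 3.63 tcp [0.6733 0.0681 0.1214] F [ 0.1 -0.6 -0.1] gap -0.002 gf 0.0
yaw 8.63 z [-0.003  0.001 -1.   ]
shift cm [0.16 0.14 2.64]
turn [-0.0019  0.0033  0.0023]
1375 [0.67832662 0.0638169  0.07809115] [0.66338192 0.04873967 0.06733013] [0.69118351 0.07731529 0.12851064]
```

View pics/w1.png

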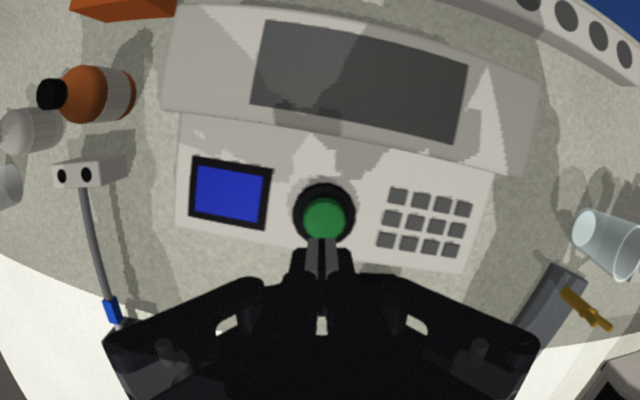

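The wrist view shows the shut fingers over the green button at about (322,218), with nothing in the way. Next I move down and press.

```bash
python3 -m inch '[0.27,0.35,0.6,0,0,0,0, 0,0,1,0,0,0,0, 0,0,1,0,0,0,0, 0,0,0.5,0,0,0,0, 0,0,0,0,0,0,0]' | sed -n '2p;4p'
python3 -m inch '[0,0,0.2,0,0,0,0, 0,0,0.2,0,0,0,0, 0,0,0.2,0,0,0,0, 0,0,0,0,0,0,0]'| sed -n '2p;4p'
python3 -m inch '[0,0,0.15,0,0,0,0, 0,0,0.15,0,0,0,0, 0,0,0,0,0,0,0]'| sed -n '2p;4p'
```

```text
tcp_pos: [0.6758, 0.0604, 0.0899]
contact_force: [-0.3, -0.2, 0.8]
tcp_pos: [0.6775, 0.0615, 0.0861]
contact_force: [-0.0, 0.2, 0.3]
tcp_pos: [0.6774, 0.0615, 0.083]
contact_force: [0.0, -0.0, -0.3]
```

```bash
python3 -m inch '[0,-0.35,0,0,0,0,0, 0,0,0.15,0,0,0,0, 0,0,0.15,0,0,0,0, 0,0,0,0,0,0,0]' | sed -n '2p;4p'
python3 -m inch '[0,0,0.15,0,0,0,0, 0,0,0.15,0,0,0,0, 0,0,0,0,0,0,0]'| sed -n '2p;4p'
```

```text
tcp_pos: [0.6768, 0.065, 0.0799]
contact_force: [-0.4, -0.6, 0.0]
tcp_pos: [0.6772, 0.0648, 0.0771]
contact_force: [0.6, 0.7, 1.1]
```

```bash
python3 -m inch '[0,0,0.15,0,0,0,0, 0,0,0.15,0,0,0,0, 0,0,0,0,0,0,0]' | sed -n '2p;4p'
python3 -m inch '[0,0,0.15,0,0,0,0, 0,0,0,0,0,0,0]'| sed -n '2p;4p'
```

```text
tcp_pos: [0.6772, 0.0648, 0.0745]
contact_force: [0.1, -1.0, 2.4]
tcp_pos: [0.6772, 0.0648, 0.073]
contact_force: [-1.0, -0.1, 3.2]
```

```bash
python3 -m inch '[0,0,0.15,0,0,0,0, 0,0,0.05,0,0,0,0, 0,0,0,0,0,0,0]' | sed -n '2p;4p'
python3 -m inch '[0,0,0.1,0,0,0,0, 0,0,0,0,0,0,0]'| sed -n '2p;4p'
```

```text
tcp_pos: [0.6772, 0.0648, 0.0713]
contact_force: [-2.3, -1.3, 4.8]
tcp_pos: [0.6773, 0.0648, 0.0712]
contact_force: [-2.0, -0.2, 8.2]
```

```bash
python3 -m inch '[0,0,0.1,0,0,0,0, 0,0,0,0,0,0,0]'| sed -n '2p;4p'
python3 -m inch '[0,0,-0.5,0,0,0,0, 0,0,-1,0,0,0,0, 0,0,-1.5,0,0,0,0, 0,0,-2,0,0,0,0, 0,0,0,0,0,0,0]' | sed -n '2p;4p'
python3 - <<'E'
from h import *
b,d=grab_frame("wrist")
h=cv2.cvtColor(b,cv2.COLOR_BGR2HSV); m=(h[...,0]>=45)&(h[...,0]<=85)&(h[...,1]>110)&(h[...,2]>50)
P=cloud("wrist",d,m); P=P[np.hypot(P[:,0]-.675,P[:,1]-.067)<.03]; print(len(P),np.median(P,0))
go([.5225,.275,.11],8.5)
E
```

```text
tcp_pos: [0.6773, 0.0648, 0.0711]
contact_force: [-3.8, -2.0, 11.4]
tcp_pos: [0.6796, 0.0657, 0.1229]
contact_force: [1.1, -0.5, 0.8]
1116 [0.67898534 0.06728566 0.07532858]
t 6.73 tcp [0.6788 0.0656 0.1211] F [ 0.1 -0.6  0.4] gap -0.0 gf 0.0
yaw 8.48 z [ 0.005  0.001 -1.   ]
shift cm [-12.37 -23.02   1.05]
turn [-0.0004 -0.005  -0.0004]
```

```bash
python3 -m inch '[-0.8,-1.4,0,0,-0.005,0,5, -1.5,-2.9,0,0,0,0,5, -1.5,-2.9,0,0,0,0,5, -1.5,-2.9,0,0,0,0,5, -1.5,-2.9,0,0,0,0,5]' | sed -n '2p;4p'
python3 -m inch '[-1.5,-2.9,0,0,0,0,5, -1.5,-2.9,0,0,0,0,5, -1.5,-2.9,0,0,0,0,5, -0.8,-1.3,0,0,0,0,5, 0,0,0,0,0,0,5]'| sed -n '2p;4p'
python3 - <<'E'
from h import *
b,d=grab_frame("wrist"); cv2.imwrite("pics/w2.png",b)
h=cv2.cvtColor(b,cv2.COLOR_BGR2HSV); m=(h[...,0]>=100)&(h[...,0]<=130)&(h[...,1]>110)&(h[...,2]>50)
P=cloud("wrist",d,m); P=P[np.hypot(P[:,0]-.5225,P[:,1]-.275)<.04]; P=P[P[:,2]<.055]; print(len(P),np.median(P,0),P.min(0),P.max(0))
P=cloud("wrist",d,d>0); S=P[(P[:,2]>.036)&(P[:,2]<.05)&(P[:,0]>.54)&(P[:,0]<.645)&(abs(P[:,1]-.287)<.02)]
a=np.polyfit(S[:,0],S[:,1],1); print("rod",len(S),np.degrees(np.arctan(a[0])),np.polyval(a,.5225))
go([.5225,.275,.018],8.5)
E
```

```text
tcp_pos: [0.5873, 0.1853, 0.1172]
contact_force: [0.7, -0.5, -1.0]
tcp_pos: [0.5167, 0.281, 0.1181]
contact_force: [-0.3, -0.0, 0.3]
743 [0.52696812 0.27099728 0.04324492] [ 0.50643255  0.25856147 -0.00090514] [0.54212522 0.27915761 0.04539177]
rod 2044 8.15891667557906 0.27130800438989866
t 7.62 tcp [0.5194 0.2777 0.1181] F [0.1 0.3 0.4] gap 0.581 gf 0.0
yaw 8.87 z [-0.009 -0.001 -1.   ]
shift cm [ 0.35  0.32 10.01]
turn [-0.0006  0.0089  0.0065]
```

View pics/w2.png

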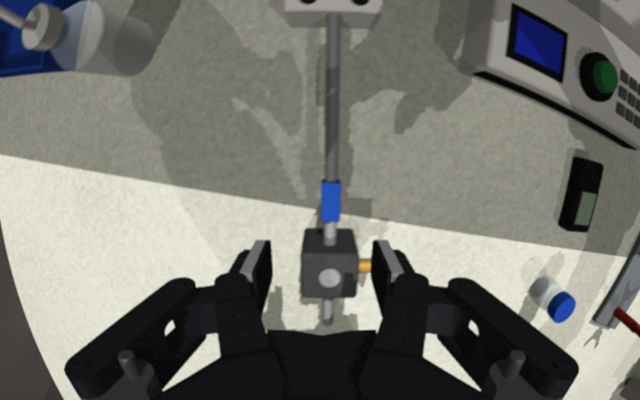

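The wrist view shows the blue sleeve at (331,200) between the open fingers' lines, rod upright in the picture, and head and orange knob at (330,265). I align and go partway down.

```bash
python3 -m inch '[0.4,0.48,1,0,0.009,0.006,5, 0,0,1.8,0,0,0,5, 0,0,1.5,0,0,0,5, 0,0,0,0,0,0,5, 0,0,0,0,0,0,5]' | sed -n '2p;4p'
python3 - <<'E'
from h import *
go([.524,.2735,.018],8.5)
b,d=grab_frame("wrist")
h=cv2.cvtColor(b,cv2.COLOR_BGR2HSV); m=(h[...,0]>=100)&(h[...,0]<=130)&(h[...,1]>110)&(h[...,2]>50)
P=cloud("wrist",d,m); P=P[np.hypot(P[:,0]-.5225,P[:,1]-.275)<.04]; P=P[(P[:,2]<.055)&(P[:,2]>.038)]; print(len(P),np.median(P,0),P.min(0),P.max(0))
P=cloud("wrist",d,d>0); S=P[(P[:,2]>.036)&(P[:,2]<.05)&(P[:,0]>.54)&(P[:,0]<.645)&(abs(P[:,1]-.287)<.02)]
a=np.polyfit(S[:,0],S[:,1],1); print("rod",len(S),np.degrees(np.arctan(a[0])),np.polyval(a,.5225))
H=P[(P[:,2]>.052)&(P[:,2]<.06)&(P[:,0]>.43)&(P[:,0]<.50)&(abs(P[:,1]-.267)<.03)]; print("head",len(H),H.mean(0),H.min(0),H.max(0))
E
```

```text
tcp_pos: [0.5278, 0.2682, 0.0747]
contact_force: [0.9, 0.7, 0.2]
t 8.03 tcp [0.5278 0.2682 0.0747] F [0.9 0.7 0.2] gap 0.59 gf 0.0
yaw 8.01 z [ 0.001 -0.002 -1.   ]
shift cm [-0.3  -0.59  5.67]
turn [ 0.0022 -0.0006 -0.0086]
1044 [0.52579071 0.27664527 0.0446061 ] [0.50849692 0.26825484 0.03810131] [0.54092996 0.28523254 0.04697344]
rod 3045 8.414626092685031 0.2758318335278837
head 2597 [0.47805584 0.26859078 0.05704068] [0.45979935 0.24566349 0.05200059] [0.49325608 0.29191021 0.05968388]
```

```bash
python3 -c "
from h import *
go([.524,.2755,.018],8.5)
grab_frame('wrist'); go([.524,.2755,.018],8.5)"
```

```text
t 8.08 tcp [0.5286 0.2693 0.076 ] F [-0.3  0.5  1.1] gap 0.584 gf 0.0
yaw 8.03 z [ 0.003 -0.    -1.   ]
shift cm [-0.38 -0.69  5.79]
turn [ 0.0009 -0.0031 -0.0081]
t 8.13 tcp [0.529  0.2699 0.0768] F [0.8 0.4 0.3] gap 0.588 gf 0.0
yaw 8.06 z [ 0.005  0.001 -1.   ]
shift cm [-0.44 -0.62  5.88]
turn [ 0.0001 -0.0048 -0.0077]
```

```bash
python3 -m inch '[-0.4,-0.5,0,0,-0.003,-0.008,5, 0,0,0,0,0,0,5, 0,0,0,0,0,0,5, 0,0,0,0,0,0,5, 0,0,0,0,0,0,5]' | sed -n '2p;4p'
python3 -m inch '[0,0,0,0,0,0,5]' | sed -n '2p'
python3 - <<'E'
from h import *
go([.524,.2755,.018],8.5)
b,d=grab_frame("wrist")
h=cv2.cvtColor(b,cv2.COLOR_BGR2HSV); m=(h[...,0]>=100)&(h[...,0]<=130)&(h[...,1]>110)&(h[...,2]>50)
P=cloud("wrist",d,m); P=P[np.hypot(P[:,0]-.5225,P[:,1]-.275)<.04]; P=P[(P[:,2]<.055)&(P[:,2]>.038)]; print(len(P),np.median(P,0),P.min(0),P.max(0))
P=cloud("wrist",d,d>0); S=P[(P[:,2]>.036)&(P[:,2]<.05)&(P[:,0]>.54)&(P[:,0]<.645)&(abs(P[:,1]-.287)<.02)]
a=np.polyfit(S[:,0],S[:,1],1); print("rod",len(S),np.degrees(np.arctan(a[0])),np.polyval(a,.5225))
E
```

```text
tcp_pos: [0.5237, 0.2749, 0.0766]
contact_force: [0.3, -0.5, 0.5]
tcp_pos: [0.5237, 0.2747, 0.0765]
t 8.63 tcp [0.5237 0.2747 0.0765] F [-0.6  0.5 -0.2] gap 0.584 gf 0.0
yaw 8.58 z [ 0.001  0.    -1.   ]
shift cm [ 0.03 -0.07  5.85]
turn [ 0.0002 -0.0013  0.0014]
1055 [0.52430983 0.27536538 0.04322716] [0.5079603  0.2666563  0.03829457] [0.53890263 0.28388402 0.04529327]
rod 3012 8.706537975186738 0.27459993655134773
```

Aligned within a millimetre. Down, settle, close.

```bash
python3 -m inch '[0,0,1.5,0,0,0,5, 0,0,2,0,0,0,5, 0,0,1.5,0,0,0,5, 0,0,0.85,0,0,0,5, 0,0,0,0,0,0,5]' | sed -n '2p;4p'
python3 -m inch '[0,0,0,0,0,0,5, 0,0,0,0,0,0,5, 0,0,0,0,0,0,5]' | sed -n '2p;4p'
python3 -c "
from h import *
go([.524,.275,.018],8.5)"
```

```text
tcp_pos: [0.5221, 0.2736, 0.0156]
contact_force: [-0.2, 0.2, -0.3]
tcp_pos: [0.5246, 0.2755, 0.0191]
contact_force: [-0.5, -0.3, -0.4]
t 9.35 tcp [0.5246 0.2755 0.0191] F [-0.5 -0.3 -0.4] gap 0.587 gf 0.0
yaw 8.58 z [ 0.003  0.001 -1.   ]
shift cm [-0.07  0.04  0.11]
turn [-0.0009 -0.0034  0.0014]
```

```bash
python3 -m inch '[0,0,0.1,0,0,0,3, 0,0,0,0,0,0,1, 0,0,0,0,0,0,0, 0,0,0,0,0,0,0, 0,0,0,0,0,0,0]' | sed -n '2,6p'
python3 -m inch '[0,0,0,0,0,0,0, 0,0,-0.5,0,0,0,0, 0,0,-0.5,0,0,0,0, 0,0,-1,0,0,0,0, 0,0,-1,0,0,0,0]' | sed -n '2,6p'
python3 -m inch '[0,0,-1,0,0,0,0, 0,0,-0.5,0,0,0,0, 0,0,0,0,0,0,0, 0,0,0,0,0,0,0, 0,0,0,0,0,0,0]' | sed -n '2,6p'
python3 -c "
from h import *
go([.524,.275,.17],8.5); print(np.round(env.get_obs()['ft_torque'],2))
b,d=grab_frame('scene'); cv2.imwrite('pics/s3.png',cv2.resize(b[70:270,270:510],None,fx=3,fy=3))"
```

```text
tcp_pos: [0.524, 0.2755, 0.0175]
tcp_rot: [-0.001, 0.997, 0.075, 0.001]
contact_force: [-1.1, 1.6, 2.6]
finger_gap: 0.149
gripper_force: 59.6
tcp_pos: [0.5227, 0.2738, 0.0464]
tcp_rot: [0.001, 0.997, 0.075, -0.001]
contact_force: [-0.7, -0.2, -5.3]
finger_gap: 0.153
gripper_force: 58.7
tcp_pos: [0.5232, 0.2745, 0.0615]
tcp_rot: [0.0, 0.997, 0.075, 0.0]
contact_force: [-0.6, 0.6, -4.6]
finger_gap: 0.154
gripper_force: 58.7
t 10.6 tcp [0.5232 0.2745 0.0615] F [-0.6  0.6 -4.6] gap 0.154 gf 58.7
yaw 8.59 z [ 0.    -0.001 -1.   ]
shift cm [  0.09  -0.03 -10.85]
turn [ 0.0006 -0.0002  0.0015]
[-0.04 -0.02  0.01]
```

View pics/s3.png

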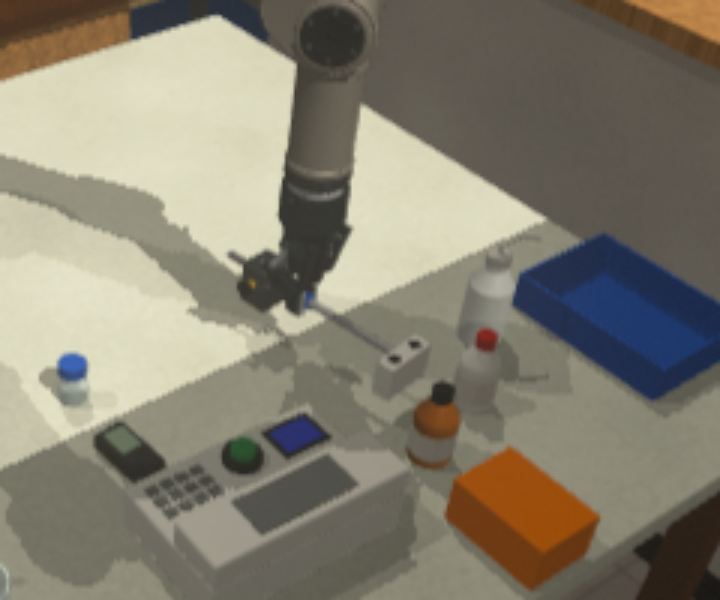

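The scene view shows the holder lifted level by its sleeve at about (308,298), with clip and head both off the bench. Lift higher, then carry it over.

```bash
python3 -m inch '[0,0,-1,0,0,0,0, 0,0,-2,0,0,0,0, 0,0,-2.5,0,0,0,0, 0,0,-2.5,0,0,0,0, 0,0,-2,0,0,0,0]' | sed -n '2p;4p'
python3 -m inch '[0,0.5,-1,0,0,0,0, -0.2,1.5,0,0,0,0,0, -0.5,2.5,0,0,0,0,0, -0.5,2.5,0,0,0,0,0, -0.5,2.5,0,0,0,0,0]' | sed -n '2p;4p'
python3 -m inch '[-0.5,2.5,0,0,0,0,0, -0.5,2.5,0,0,0,0,0, -0.5,2.5,0,0,0,0,0, -0.5,2.5,0,0,0,0,0, -0.5,2.5,0,0,0,0,0]' | sed -n '2p;4p'
python3 -m inch '[-0.5,2.5,0,0,0,0,0, -0.5,2.5,0,0,0,0,0, -0.5,2.5,0,0,0,0,0, -0.5,2.5,0,0,0,0,0, -0.5,2.5,0,0,0,0,0]' | sed -n '2p;4p'
python3 -m inch '[-0.5,2.5,0,0,0,0,0, -0.5,2.5,0,0,0,0,0, -0.5,2.5,0,0,0,0,0, -0.5,2.5,0,0,0,0,0, -0.5,2,0,0,0,0,0]' | sed -n '2p;4p'
python3 -c "
from h import *
go([.504,-.224,.17],-14.2)"
```

```text
tcp_pos: [0.5237, 0.2753, 0.1641]
contact_force: [1.1, 0.1, -4.7]
tcp_pos: [0.5201, 0.1767, 0.1712]
contact_force: [0.6, -0.8, -4.6]
tcp_pos: [0.5138, 0.0493, 0.1713]
contact_force: [0.7, -0.3, -5.3]
tcp_pos: [0.5077, -0.0778, 0.1714]
contact_force: [-0.0, 0.4, -4.9]
tcp_pos: [0.5007, -0.2015, 0.1712]
contact_force: [0.2, 0.7, -5.2]
t 12.73 tcp [ 0.5007 -0.2015  0.1712] F [ 0.2  0.7 -5.2] gap 0.155 gf 58.9
yaw 8.48 z [-0.001 -0.001 -1.   ]
shift cm [-0.01  2.27  0.12]
turn [0.0008 0.0006 0.3958]
```

```bash
python3 -m inch '[0,1.3,0,0,0,0.03,0, 0,0.7,0,0,0,0.06,0, 0,0,0,0,0,0.07,0, 0,0,0,0,0,0.07,0, 0,0,0,0,0,0.07,0]' | sed -n '2p;4p'
python3 -m inch '[0,0,0,0,0,0.06,0, 0,0,0,0,0,0.035,0, 0,0,0,0,0,0,0, 0,0,0,0,0,0,0, 0,0,0,0,0,0,0]' | sed -n '2p;4p'
python3 -m inch '[0,0,0,0,0,0,0, 0,0,0,0,0,0,0]' | sed -n '2p'
python3 - <<'E'
from h import *
go([.504,-.224,.125],-14.2)
for n in("top","scene"):
    b,d=grab_frame(n); cv2.imwrite(f"pics/{n}4.png",b); np.save(f"{n}4.npy",d); P=cloud(n,d,d>0)
    S=P[(P[:,2]>.18)&(P[:,2]<.205)&(P[:,0]>.535)&(P[:,0]<.62)&(abs(P[:,1]+.245)<.03)]
    a=np.polyfit(S[:,0],S[:,1],1); b2=np.polyfit(S[:,0],S[:,2],1); print(n,"rod",len(S),np.degrees(np.arctan(a[0])),"y@.6",np.polyval(a,.6),"y@.504",np.polyval(a,.504),"tilt deg",np.degrees(np.arctan(b2[0])),"z",np.polyval(b2,.6))
    C=P[(P[:,2]>.16)&(P[:,2]<.22)&(P[:,0]>.63)&(P[:,0]<.68)&(abs(P[:,1]+.26)<.06)]; print("clip",len(C),C.min(0),C.max(0))
    T=P[(P[:,2]>.03)&(P[:,2]<.14)&(P[:,0]>.63)&(P[:,0]<.72)&(P[:,1]<-.29)&(P[:,1]>-.325)]
    for lo in np.arange(-.325,-.29,.005):
        q=T[(T[:,1]>=lo)&(T[:,1]<lo+.005)]; print(round(lo,3),len(q),np.round(q.max(0),3) if len(q) else "",end="; ")
b=cv2.imread("pics/top4.png"); cv2.imwrite("pics/top4c.png",cv2.resize(b[110:310,350:550],None,fx=3,fy=3,interpolation=2))
E
```

```text
tcp_pos: [0.5046, -0.2177, 0.1712]
contact_force: [0.1, 0.3, -4.1]
tcp_pos: [0.5047, -0.218, 0.1715]
contact_force: [0.2, -0.0, -4.3]
tcp_pos: [0.5047, -0.2184, 0.1717]
t 13.73 tcp [ 0.5047 -0.2184  0.1717] F [-0.4  0.5 -4. ] gap 0.155 gf 58.9
yaw -14.03 z [ 0.001  0.    -1.   ]
shift cm [0.06 0.57 4.67]
turn [-0.0005 -0.0008  0.003 ]
top rod 115 -14.416272329848908 y@.6 -0.24100654874427885 y@.504 -0.21632887409494073 tilt deg 1.4093991908952157 z 0.19437289707526056
clip 415 [ 0.63003723 -0.2897974   0.16039613] [ 0.6697192  -0.21706507  0.2072447 ]
-0.325 78 [ 0.716 -0.32   0.12 ]; -0.32 36 [ 0.719 -0.315  0.119]; -0.315 25 [ 0.719 -0.31   0.072]; -0.31 27 [ 0.718 -0.305  0.071]; -0.305 53 [ 0.719 -0.302  0.073]; -0.3 0 ; -0.295 0 ; -0.29 0 ; scene rod 85 -14.277810796801838 y@.6 -0.24350257016929602 y@.504 -0.21907206703658005 tilt deg 0.3200916206399372 z 0.19650220746889224
clip 490 [ 0.63000901 -0.29120259  0.16002034] [ 0.66833339 -0.21905833  0.20648804]
-0.325 47 [ 0.715 -0.32   0.121]; -0.32 21 [ 0.717 -0.315  0.116]; -0.315 26 [ 0.716 -0.31   0.074]; -0.31 71 [ 0.718 -0.305  0.078]; -0.305 14 [ 0.715 -0.303  0.073]; -0.3 0 ; -0.295 0 ; -0.29 0 ;
```

View pics/top4c.png

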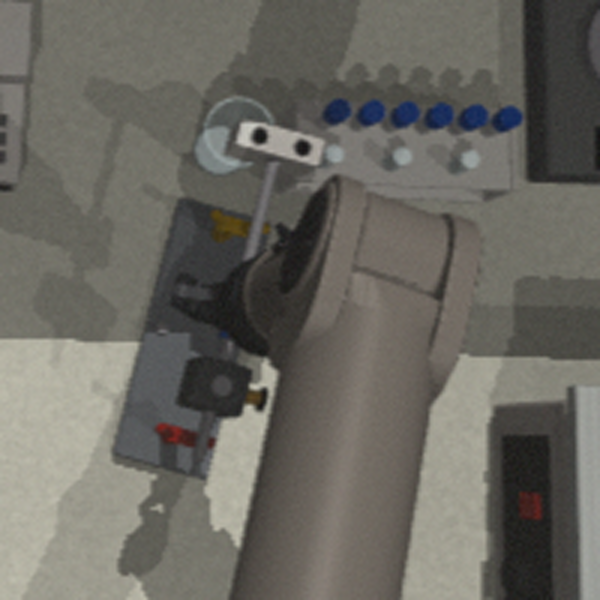

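The top view shows the holder aligned with the stand: head over the red end, the red fork at (178,434), and the yellow fork at (232,225). The clip is over the edge of the beaker at (280,142), so I keep it well above the beaker's rim. Small lateral correction, then partway down.

```bash
python3 -m inch '[0,0.25,0,0,0,0.003,0, 0,0.3,0,0,0,0,0, 0,0,0.5,0,0,0,0, 0,0,1,0,0,0,0, 0,0,1,0,0,0,0]' | sed -n '2p;4p'
python3 -m inch '[0,0,1,0,0,0,0, 0,0,0.7,0,0,0,0, 0,0,0.3,0,0,0,0, 0,0,0,0,0,0,0, 0,0,0,0,0,0,0]' | sed -n '2p;4p'
python3 -m inch '[0,0,0,0,0,0,0, 0,0,0,0,0,0,0, 0,0,0,0,0,0,0, 0,0,0,0,0,0,0]' | sed -n '2p;4p'
python3 - <<'E'
from h import *
go([.504,-.224,.125],-14.2)
z0=env.get_obs()["tcp_pos"][2]+.0185
for n in("top","scene"):
    b,d=grab_frame(n); cv2.imwrite(f"pics/{n}5.png",b); P=cloud(n,d,d>0)
    S=P[(P[:,2]>z0-.008)&(P[:,2]<z0+.015)&(P[:,0]>.535)&(P[:,0]<.62)&(abs(P[:,1]+.245)<.03)]
    a=np.polyfit(S[:,0],S[:,1],1); b2=np.polyfit(S[:,0],S[:,2],1); print(n,"rod",len(S),np.degrees(np.arctan(a[0])),"y@.601",np.polyval(a,.601),"y@.504",np.polyval(a,.504),"tilt",np.degrees(np.arctan(b2[0])),"z",np.polyval(b2,.6))
    C=P[(P[:,2]>z0-.04)&(P[:,2]<z0+.03)&(P[:,0]>.635)&(P[:,0]<.68)&(abs(P[:,1]+.26)<.06)&(P[:,2]>.105)]; print("clip",len(C),C.min(0),C.max(0))
    U=P[(P[:,2]>.02)&(P[:,2]<.1)&(P[:,0]>.64)&(P[:,0]<.73)&(abs(P[:,1]+.25)<.05)]; print("beaker",U.min(0),U.max(0))
b=cv2.imread("pics/scene5.png"); cv2.imwrite("pics/scene5c.png",cv2.resize(b[130:330,150:400],None,fx=3,fy=3,interpolation=2))
E
```

```text
tcp_pos: [0.5035, -0.224, 0.146]
contact_force: [-0.6, 0.4, -4.6]
tcp_pos: [0.5035, -0.2237, 0.1266]
contact_force: [0.5, -0.3, -4.8]
tcp_pos: [0.5037, -0.2239, 0.1272]
contact_force: [-0.1, -1.2, -5.0]
t 15.0 tcp [ 0.5037 -0.2239  0.1272] F [-0.1 -1.2 -5. ] gap 0.154 gf 58.9
yaw -14.22 z [ 0.002 -0.    -1.   ]
shift cm [ 0.03 -0.    0.22]
turn [-0.0002 -0.0018 -0.0003]
top rod 109 -14.702551697246143 y@.601 -0.24741441286808502 y@.504 -0.2219623219262748 tilt 0.1192796545921785 z 0.14952465841860296
clip 326 [ 0.63502342 -0.29500725  0.11162412] [ 0.66764585 -0.22309187  0.16223997]
beaker [ 0.65487017 -0.27764343  0.02163431] [ 0.71567275 -0.2169021   0.08901929]
scene rod 83 -13.854778991360735 y@.601 -0.24937738075538468 y@.504 -0.22545353826224285 tilt -0.4756667355998457 z 0.15171857009246725
clip 456 [ 0.63514289 -0.29679108  0.11135137] [ 0.66746329 -0.22489871  0.16222679]
beaker [ 0.6481805  -0.2801339   0.02001617] [ 0.71385945 -0.21880449  0.09175247]
```

View pics/scene5c.png

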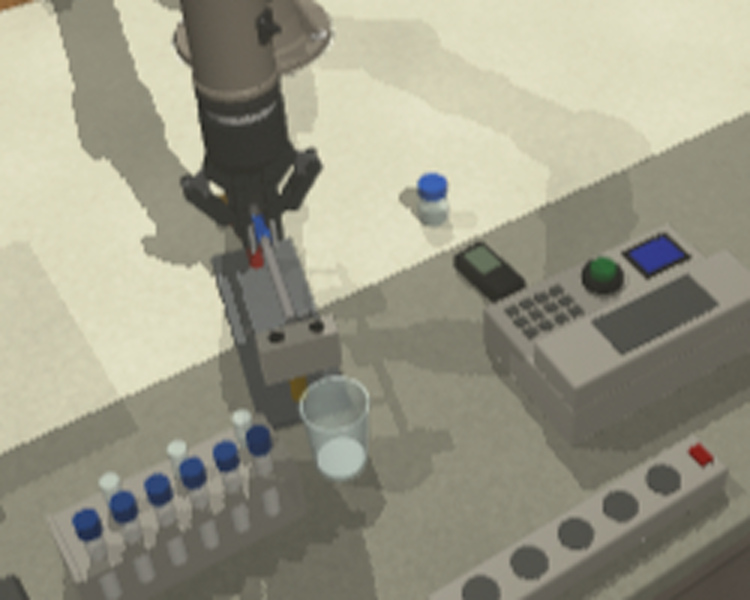

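The scene view shows the holder level, aligned over the stand, with its clip at (300,345) above the beaker (335,420). Bystanders are undisturbed. I lower it a little, let it settle and hand in.

```bash
python3 -m inch '[0.03,0,0.2,0,-0.002,0,0, 0,0,0.3,0,0,0,0, 0,0,0.3,0,0,0,0, 0,0,0,0,0,0,0, 0,0,0,0,0,0,0]' | sed -n '2p;4p'
python3 -m inch '[0,0,0,0,0,0,0, 0,0,0,0,0,0,0, 0,0,0,0,0,0,0, 0,0,0,0,0,0,0, 0,0,0,0,0,0,0]' | sed -n '2p;4p'
python3 -m inch '[0,0,0,0,0,0,0, 0,0,0,0,0,0,0, 0,0,0,0,0,0,0, 0,0,0,0,0,0,0, 0,0,0,0,0,0,0]' | sed -n '1,6p'
python3 -c "
from h import *
go([.504,-.224,.12],-14.2); print(np.abs(env.get_obs()['qvel']).max())
if abs(env.get_obs()['tcp_pos'][2]-.119)<.003: print(sign_off())"
```

```text
tcp_pos: [0.5033, -0.2238, 0.1182]
contact_force: [0.2, -0.7, -4.9]
tcp_pos: [0.5038, -0.2239, 0.1188]
contact_force: [0.5, -0.2, -4.9]
t: 16.35
tcp_pos: [0.5037, -0.2239, 0.1187]
tcp_rot: [-0.0, 0.992, -0.124, -0.001]
contact_force: [-0.6, 0.3, -4.7]
finger_gap: 0.151
gripper_force: 58.9
t 16.35 tcp [ 0.5037 -0.2239  0.1187] F [-0.6  0.3 -4.7] gap 0.151 gf 58.9
yaw -14.22 z [-0.001  0.001 -1.   ]
shift cm [ 0.03  0.   -0.13]
turn [-0.0004  0.0011 -0.0003]
0.0009511946236080192
the job is handed in; nothing more can be done
None
```

I pressed the green button fully down and let it back up, then handed in at 16.4 s with the holder gripped by its blue sleeve, level and still about 4 cm above the forks with the head over the red one. The beaker stands partly under the clip, so it would block the final lowering; I left it where it is, as asked.

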